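# Shut the undone tool case and hang it on the double hook

### The arm

A 6-joint arm with a two-finger parallel gripper is mounted at the origin on the work surface. World frame = base frame: x ahead of the robot, y to its left, z up, the work surface at z = 0. Lengths are in m, angles in rad, forces in N, time in s.
With the tool pointing down it reaches from about 0.15 to 0.775 m from the base axis. Payload 6.1 kg.
Tool frame: the origin (TCP) lies at the very end of the fingers, on their centre line; the grasp point (between the pads) lies 19 mm behind it; y points along the fingers, x is the direction in which the jaws open and shut, and the axes are right-handed (so a half turn about y gives the same grasp; the last joint's range is limited). The gripper opens to 85 mm and grips with 20 to 120 N. Pads are 22 mm wide; open, the fingers measure 114 mm over their backs; the gripper's body (76 mm by 85 mm) begins 54 mm behind the grasp point. The pads swing forward as they close: fully open they stand 13 mm farther back than shut.
Start: joints at [-1.288, 0.126, -0.04, 1.405, 0, 1.571], TCP at [0.146, -0.504, 0.231] pointing down, gripper open.
Joint ranges: [-2.72, 2.72], [-0.95, 1.95], [-1.27, 1.35], [-1.78, 2.02], [-1.46, 1.47], [-3.14, 3.14]. Speed limits (rad/s): [2.39, 2.39, 3.01, 3.14, 3.14, 3.14].

### API

Orientations are given as a rotation vector (axis times angle).
In Python, from cell import telemetry, eyes, ticket gives the robot as it stands.
- The arm moves only by the tool jog_arm, never from a script. Its argument "plan" is a list of rows, each an object of numbers: "tx", "ty", "tz": the shift along the tool's x, y, z in cm; "turn": the turn about the tool's y in rad. A call has 1 to 12 rows; each row shifts and turns the pose as measured when the row begins, along the tool's axes as they then stand; what a row does not reach is not made up. A row lasts 1/8 s, in which the tool goes at most 62.5 mm and 10.7 degrees, less where a joint would pass 70% of its speed; a pose out of reach is approached as far as the arm can. A call with a gripper value outside its range is refused whole. "gripper" is the closure in counts, from 0 (fully open) to 255 (shut), set as the call begins (left out, the last holds). The fingers move at their own pace and stop on an object; the grip force is fixed at half the most. Time passes only in rows, so rows that do not move let the fingers close. It gives the time, the measured TCP pose, the force and the opening at its end, in the units of the state.
- telemetry.get_state(): the state, without advancing time (a new reading comes with each control period).
- eyes.read_camera(name): name is "side" or "top" or "wrist"; returns a dict with "frame" (400x640x3 uint8, red, green, blue), "fx", "fy", "cx", "cy" (pixels), "rvec" (rotation vector, rad) and "tvec" (3), from world to camera coordinates, as OpenCV has them; the wrist camera has in their place "tool_from_camera" (4x4, takes a point from camera to tool coordinates, whose origin is the TCP and whose axes are the tool frame's). Camera axes: x right, y down, z forward; pixel columns grow to the right and rows downward; lengths in m; the calibration is good to about 2 mm. A picture is of the moment at which its call begins: read the wrist's pose just before it. There is no depth.
- ticket.close_job(): hands the job in, once; it reports no verdict.
The state is a dict: "time": time; "qpos": joint angles; "joint_vel": joint speeds; "effort": joint torques, N m; "ee_pos": TCP position; "eef_rot": TCP orientation; "contact_force": force on the tool from outside, world axes, zero at the start; "wrist_torque": the same for the moment, N m; "finger_gap": finger opening in m.
Only numpy, scipy, OpenCV 4.12 (cv2) and the standard library are available. Lean on these libraries where they do the work, as an engineer would, in place of code of your own. Each camera call takes 0.05 s, during which the arm holds its last target.

### The job

One of the two plywood tool cases on the bench still has its steel catch standing up. While that case stands on the bench, press its catch down flat, then hang that case by its handle on the two-pronged hook stand, both prongs under the handle, so that it hangs still and level when you let go. Leave the other case and the rest of the things on the bench where they are.

Things in the scene. Friction and masses are not known exactly. Their poses are not given: they have to be found in the camera images.
- handle_a (a point): middle of the top bar (on its centre line) of case_a's steel handle, 135 mm above the case's underside; axes as the case, y along the bar. Round 10 mm bar, 116 mm between the centre lines of its two upright legs, 60 mm clear between bar and lid. Rigid with the case, whose weight is balanced under the bar's middle
- catchpad_a (a point): point on the top face of the shut catch of case_a, 92 mm from the case's middle towards +y, 75 mm above its underside; fixed to the case (does not follow the catch). The place to press down; the nearer leg of the handle is 34 mm away
- catch_a (a joint): angle of case_a's catch, a steel flap on the lid, 26 wide, 37 long, 5 mm thick. Hinge 66 mm from the case's middle towards +y; free end at 103 mm when shut. 0 = flat on the lid (shut), grows as the free end lifts, to 1.3. Stays where left; about 2 N down near the free end turns it, and it stops hard at 0. One case starts with it over 0.5 (undone), the other shut
- case_a: one of two identical plywood tool cases, 84 (x) x 210 (y) x 70 (z) mm, 0.4 to 0.85 kg, standing on the bench, handle on the lid; origin at the middle of its underside, z up, y along its length, catch at its +y end
- handle_b (a point): middle of the top bar (on its centre line) of case_b's steel handle, 135 mm above the case's underside; axes as the case, y along the bar. Round 10 mm bar, 116 mm between the centre lines of its two upright legs, 60 mm clear between bar and lid. Rigid with the case, whose weight is balanced under the bar's middle
- catchpad_b (a point): point on the top face of the shut catch of case_b, 92 mm from the case's middle towards +y, 75 mm above its underside; fixed to the case (does not follow the catch). The place to press down; the nearer leg of the handle is 34 mm away
- catch_b (a joint): angle of case_b's catch, a steel flap on the lid, 26 wide, 37 long, 5 mm thick. Hinge 66 mm from the case's middle towards +y; free end at 103 mm when shut. 0 = flat on the lid (shut), grows as the free end lifts, to 1.3. Stays where left; about 2 N down near the free end turns it, and it stops hard at 0. One case starts with it over 0.5 (undone), the other shut
- case_b: one of two identical plywood tool cases, 84 (x) x 210 (y) x 70 (z) mm, 0.4 to 0.85 kg, standing on the bench, handle on the lid; origin at the middle of its underside, z up, y along its length, catch at its +y end
- hook_seat (a point): where the centre line of a hung handle bar rests, midway between the two prongs of the fixed hook, 234 mm above the bench. y across the prongs, prongs point to -x (open side), z up. To enter, the bar must come from -x above the tips with the lid below the prongs (bar centre 25 to 48 mm above this point), then be lowered behind the tips
- hook: fixed steel stand; origin under its post, 83 mm in +x from hook_seat. Foot 120 x 180 x 12 mm. Prongs 8 mm round, at y = -36 and 36. From hook_seat: flat seat x -11 to 11 mm, its top 5 and underside 13 mm below; tips end at x -33, 16 mm above; behind the seat the prongs rise 11 mm and run to the post and crossbar, near face x 73, top 12 mm above
- hammer: bystander: hammer, 240 mm long, lying flat between the cases
- screwdriver: bystander: wooden-handled screwdriver, 160 mm, lying flat between the cases
- offcut: bystander: loose wood block 70 x 110 x 35 mm
- glue: bystander: white bottle, 60 mm wide, 170 mm tall
- jar: bystander: screw jar, 70 mm wide, 80 mm tall
- tin: bystander: bare steel tin, 90 mm wide, 100 mm tall
Not all that is in view belongs to the job. What is shaped like the case_a but red is not meant.

How it is judged:
On the way, in this order (a step that is already met when the one before it is completed fails the run):
1. the catch that stood up is pressed flat while its case stands on the bench (value of joint catch_a below 0.1 rad and height (world z) of handle_a below 0.145 m and angle between handle_a's own z axis and vertical below 0.1 rad), for 0.2 s.
2. that case is lifted with its catch shut (value of joint catch_a below 0.1 rad and height (world z) of handle_a above 0.18 m), for 0.1 s.
At the end, for the whole second after the job is handed in: That case hangs on both prongs, behind their tips: bar within -20 to +32 (x), 25 (y), -8 to +16 mm (z) of hook_seat, aligned and upright within 0.15 rad, its weight on the hook, both catches within 0.1 rad of shut, at rest (40 mm/s, 0.4 rad/s) and released (value of joint each of catch_a, catch_b below 0.1 rad and x of handle_a in the frame of hook_seat between -0.02 and 0.032 m and y of handle_a in the frame of hook_seat between -0.025 and 0.025 m and z of handle_a in the frame of hook_seat between -0.008 and 0.016 m and angle between the y axis of handle_a and the y axis of hook_seat, either way round below 0.15 rad and angle between handle_a's own z axis and vertical below 0.15 rad and contact force between case_a and hook above 2 N and linear speed of case_a below 0.04 m/s and angular speed of case_a below 0.4 rad/s and contact force between the fingers and case_a below 0.1 N); the robot touches nothing.
It fails at once if the other case is shifted by more than 25 mm (distance of case_b from where it was at the start of the episode above 0.025 m).
It fails at once if a hand tool, block, bottle, jar or tin is shifted by more than 40 mm (distance of any of hammer, screwdriver, offcut, glue, jar, tin from where it was at the start of the episode above 0.04 m).
It also fails if it takes over 51 s, if anything falls off the work surface, if the arm or the gripper's body presses on something with over 40 N, if the wrist force passes 120 N, or if a joint passes its speed limit or range.

## Working session

There is one attempt and no reset: what is moved stays moved. The work goes in short steps, Python scripts to look and compute and a tool call to move; the robot and the scene stay as the last step left them, time stands still between calls to the robot, and variables do not carry over. Pictures are saved under pics/ and viewed, and the job is handed in when it is done.

Besides the shell and the picture viewer there is one more tool, called after ">>>" by a JSON object that holds its "api" and its "payload". jog_arm: Moves the arm, as the interface text tells. Its arguments: {"type":"object","properties":{"plan":{"type":"array","items":{"type":"object","properties":{"tx":{"type":"number"},"ty":{"type":"number"},"tz":{"type":"number"},"turn":{"type":"number"}}}},"gripper":{"type":"number"}},"required":["plan"]}

```bash
ls; mkdir -p pics; cat > h.py <<'E'
import numpy as np, cv2
from cell import telemetry, eyes, ticket
def snap(n,f):
    c=eyes.read_camera(n); cv2.imwrite('pics/'+f,cv2.cvtColor(c['frame'],cv2.COLOR_RGB2BGR)); return c
def K(c): return np.array([[c['fx'],0,c['cx']],[0,c['fy'],c['cy']],[0,0,1.]])
def ray(c,u,v,T=None):
    d=np.array([(u-c['cx'])/c['fx'],(v-c['cy'])/c['fy'],1.])
    if T is None:
        R=cv2.Rodrigues(np.array(c['rvec'],float))[0]; t=np.array(c['tvec'],float).ravel()
        return -R.T@t, R.T@d
    return T[:3,3],T[:3,:3]@d
def onz(c,u,v,z,T=None):
    o,d=ray(c,u,v,T); return o+d*(z-o[2])/d[2]
def proj(c,p):
    return cv2.projectPoints(np.array(p,float).reshape(-1,3),np.array(c['rvec'],float),np.array(c['tvec'],float),K(c),None)[0].reshape(-1,2)
E
python3 - <<'E'
from h import *
import pickle
s=telemetry.get_state(); print(s)
d={n:snap(n,n+'0.png') for n in ('side','top','wrist')}
pickle.dump(d,open('cams0.pkl','wb'))
for n in d: print(n,{k:v for k,v in d[n].items() if k!='frame'})
E
```

```text
pics
{'time': 0.0, 'qpos': array([-1.28798931e+00,  1.26418461e-01, -4.06166422e-02,  1.40540723e+00,
        1.49825089e-05,  1.57080938e+00]), 'joint_vel': array([ 0.00018802,  0.00130397, -0.00027146, -0.00015536, -0.00213036,
       -0.00067809]), 'effort': array([-5.53880964e-04, -4.35917616e+01,  3.52921557e+01,  1.70426880e-02,
       -1.36593753e-04,  3.57494407e-06]), 'ee_pos': array([ 0.14639177, -0.50374816,  0.23050435]), 'eef_rot': array([-1.32877741,  0.99933281, -0.99715919]), 'contact_force': array([-0.06788216, -0.45126994, -0.03689755]), 'wrist_torque': array([ 0.01571728,  0.01374886, -0.02738636]), 'finger_gap': 0.08590129678838343}
side {'fx': 486.2066262163366, 'fy': 486.2066262163366, 'cx': 327.0894435676371, 'cy': 197.23214312950384, 'rvec': array([ 0.32986476, -2.74476591,  1.22047277]), 'tvec': array([0.50388286, 0.18619656, 1.17153765])}
top {'fx': 504.8216578769561, 'fy': 504.8216578769561, 'cx': 321.3341885409676, 'cy': 197.73568638341283, 'rvec': array([ 2.10357608, -2.15542728,  0.13256452]), 'tvec': array([0.02953758, 0.52684673, 1.51223733])}
wrist {'fx': 283.1883468674034, 'fy': 283.1883468674034, 'cx': 319.8308236275242, 'cy': 197.0814413025143, 'tool_from_camera': array([[ 9.99999336e-01,  3.95107620e-04, -1.08230719e-03,
        -3.92720954e-04],
       [ 1.15204377e-03, -3.28906072e-01,  9.44361937e-01,
        -1.41510922e-01],
       [ 1.71471921e-05, -9.44362558e-01, -3.28906308e-01,
         8.57830786e-02],
       [ 0.00000000e+00,  0.00000000e+00,  0.00000000e+00,
         1.00000000e+00]])}
```

View pics/top0.png

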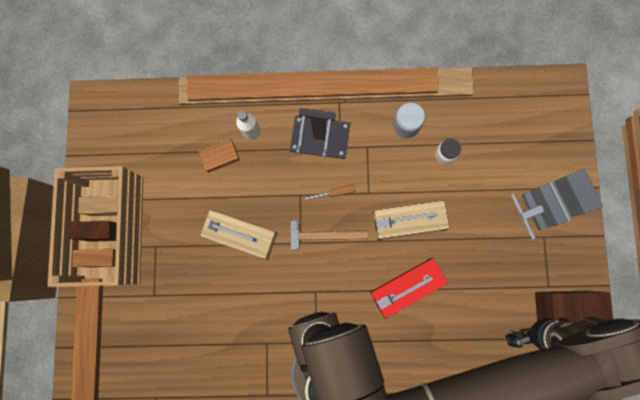

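View pics/side0.png

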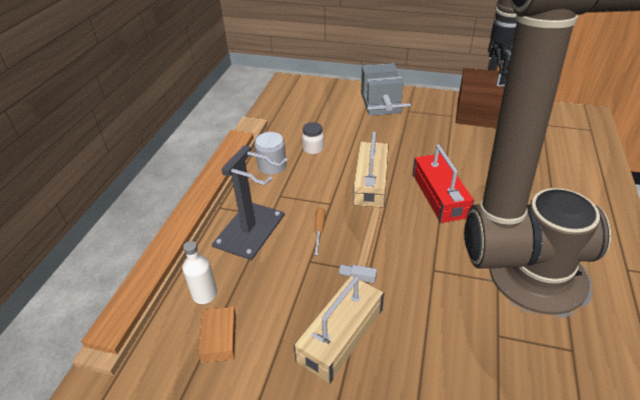

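View pics/wrist0.png

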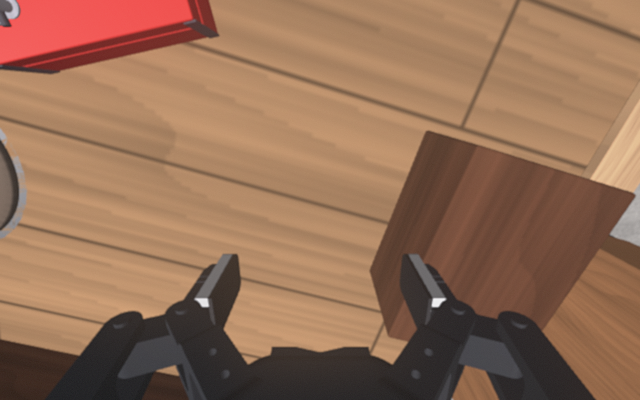

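```bash
python3 - <<'E'
import cv2,numpy as np
t=cv2.imread('pics/top0.png');s=cv2.imread('pics/side0.png')
f=lambda im,x,y,w,h:cv2.resize(im[y:y+h,x:x+w],(400,300),interpolation=cv2.INTER_CUBIC)
a=np.vstack([np.hstack([f(t,190,195,100,75),f(t,365,185,100,75)]),np.hstack([f(s,280,265,120,120),f(s,320,120,100,100)])])
cv2.imwrite('pics/z0.png',a)
E
```

```text
(no output)
```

View pics/z0.png

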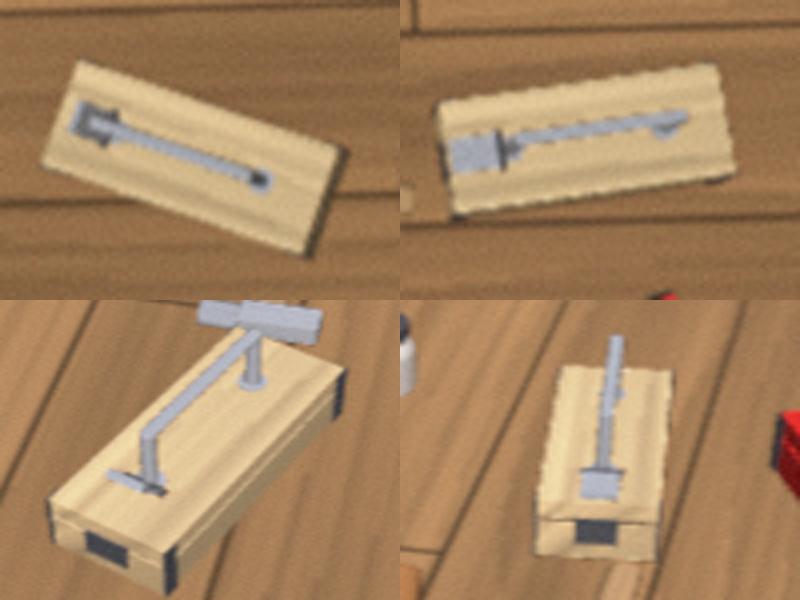

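```bash
python3 - <<'E'
import cv2,numpy as np
t=cv2.imread('pics/top0.png');s=cv2.imread('pics/side0.png')
f=lambda im,x,y,w,h:cv2.resize(im[y:y+h,x:x+w],(400,300),interpolation=cv2.INTER_CUBIC)
a=np.vstack([np.hstack([f(t,280,98,80,60),f(t,205,210,60,45)]),np.hstack([f(s,205,135,100,75),f(s,205,195,100,75)])])
cv2.imwrite('pics/z1.png',a)
E
python3 - <<'E'
from h import *
import pickle
d=pickle.load(open('cams0.pkl','rb')); c=d['top']
for (u,v,z) in [(238,235,.07),(411,219,.07),(320,133,0.01),(218,227,.13),(255.5,240,.13),(333,235,.02),(408,120,.1),(247,125,.17),(218,155,.035)]: print(u,v,onz(c,u,v,z).round(3))
im=c['frame'].astype(int)
hsv=cv2.cvtColor(c['frame'],cv2.COLOR_RGB2HSV)
for v in range(222,246,2): print(v,[tuple(hsv[v,u]) for u in range(212,262,6)])
E
```

```text
238 235 [0.417 0.268 0.07 ]
411 219 [ 0.452 -0.25   0.07 ]
320 133 [0.742 0.017 0.01 ]
218 227 [0.436 0.315 0.13 ]
255.5 240 [0.396 0.206 0.13 ]
333 235 [ 0.414 -0.016  0.02 ]
408 120 [ 0.748 -0.251  0.1  ]
247 125 [0.726 0.224 0.17 ]
218 155 [0.673 0.339 0.035]
222 [(np.uint8(0), np.uint8(2), np.uint8(109)), (np.uint8(18), np.uint8(69), np.uint8(144)), (np.uint8(18), np.uint8(87), np.uint8(207)), (np.uint8(19), np.uint8(84), np.uint8(221)), (np.uint8(18), np.uint8(83), np.uint8(223)), (np.uint8(19), np.uint8(86), np.uint8(213)), (np.uint8(16), np.uint8(112), np.uint8(137)), (np.uint8(15), np.uint8(133), np.uint8(136)), (np.uint8(15), np.uint8(133), np.uint8(138))]
224 [(np.uint8(120), np.uint8(6), np.uint8(132)), (np.uint8(0), np.uint8(9), np.uint8(87)), (np.uint8(19), np.uint8(93), np.uint8(209)), (np.uint8(19), np.uint8(87), np.uint8(207)), (np.uint8(19), np.uint8(82), np.uint8(218)), (np.uint8(20), np.uint8(82), np.uint8(226)), (np.uint8(19), np.uint8(87), np.uint8(211)), (np.uint8(16), np.uint8(120), np.uint8(134)), (np.uint8(15), np.uint8(133), np.uint8(132))]
226 [(np.uint8(10
[... 3386 characters left out ...]
), np.uint8(210)), (np.uint8(19), np.uint8(95), np.uint8(191)), (np.uint8(19), np.uint8(93), np.uint8(187)), (np.uint8(19), np.uint8(88), np.uint8(209)), (np.uint8(18), np.uint8(87), np.uint8(211)), (np.uint8(135), np.uint8(6), np.uint8(167)), (np.uint8(20), np.uint8(84), np.uint8(209))]
244 [(np.uint8(15), np.uint8(129), np.uint8(127)), (np.uint8(14), np.uint8(124), np.uint8(123)), (np.uint8(17), np.uint8(92), np.uint8(171)), (np.uint8(19), np.uint8(87), np.uint8(208)), (np.uint8(19), np.uint8(89), np.uint8(190)), (np.uint8(19), np.uint8(92), np.uint8(194)), (np.uint8(18), np.uint8(89), np.uint8(211)), (np.uint8(19), np.uint8(83), np.uint8(206)), (np.uint8(19), np.uint8(85), np.uint8(203))]
```

View pics/z1.png

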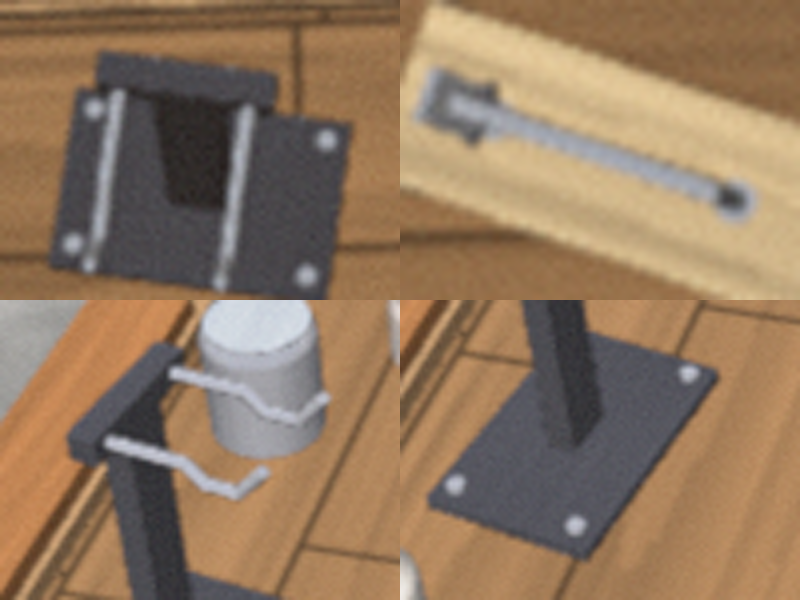

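```bash
python3 - <<'E'
from h import *
import pickle
d=pickle.load(open('cams0.pkl','rb')); c=d['top']; s=d['side']
hsv=cv2.cvtColor(c['frame'],cv2.COLOR_RGB2HSV)
m=((hsv[...,1]<105)&(hsv[...,2]>140)&(hsv[...,0]<25)).astype(np.uint8)
m2=m.copy(); m2[:]=0; m2[205:265,195:280]=m[205:265,195:280]
m2=cv2.morphologyEx(m2,cv2.MORPH_OPEN,np.ones((3,3)))
cs=max(cv2.findContours(m2,cv2.RETR_EXTERNAL,cv2.CHAIN_APPROX_NONE)[0],key=cv2.contourArea)
r=cv2.minAreaRect(cs); print('lid rect',r)
b=cv2.boxPoints(r); P=np.array([onz(c,*p,.07) for p in b])
print(P.round(4), [np.linalg.norm(P[i]-P[i-1]).round(4) for i in range(4)], 'centre',P.mean(0).round(4))
# bar pixels
g=((hsv[...,1]<30)&(hsv[...,2]>150)).astype(np.uint8)
ys,xs=np.nonzero(g[224:240,219:253]); pts=np.c_[xs+219,ys+224].astype(np.float32)
vx,vy,x0,y0=cv2.fitLine(pts,cv2.DIST_HUBER,0,.01,.01).ravel(); print('barline',vx,vy,x0,y0)
A=onz(c,x0-20*vx,y0-20*vy,.135);B=onz(c,x0+20*vx,y0+20*vy,.135); e=(A-B)/np.linalg.norm(A-B); print('bar dir',e, 'yaw of case y from world y',np.arctan2(-e[0],e[1]), A,B)
# lid axis
# hook
for n,u,v,z in [('tipL',297.6,151.4,.247),('tipR',324,155.2,.247),('bL',303.6,117.2,.236),('bR',329.6,120.2,.236)]: print(n,onz(c,u,v,z).round(4))
# foot corners from zoom (5x, 280,98)
for u,v in [(50,266),(325,300),(352,125),(78,88)]: print('foot',onz(c,280+u/5,98+v/5,.012).round(4))
# screws side: zoom 4x offset 205,195 panel (400,300)
for u,v in [(30,203),(185,258),(318,73)]: print('footside',onz(s,205+u/4,195+v/4,.012).round(4))
for n,u,v in [('tipFar',325,97),('tipNear',263,171)]: print(n,onz(s,205+u/4,135+v/4,.250).round(4))
E
```

```text
lid rect ((236.80955505371094, 233.75833129882812), (69.32640075683594, 29.118030548095703), 19.29004669189453)
[[0.4163 0.3851 0.07  ]
 [0.4988 0.357  0.07  ]
 [0.4245 0.1589 0.07  ]
 [0.3434 0.1882 0.07  ]] [np.float64(0.2099), np.float64(0.0872), np.float64(0.2115), np.float64(0.0862)] centre [0.4207 0.2723 0.07  ]
barline 0.9481682 0.3177689 234.62025 232.5555
bar dir [0.33702687 0.94149503 0.        ] yaw of case y from world y -0.3437572212477934 [0.43811283 0.32037168 0.135     ] [0.3988861  0.21079061 0.135     ]
tipL [0.6241 0.0727 0.247 ]
tipR [0.6115 0.0016 0.247 ]
bL [0.723  0.0555 0.236 ]
bR [ 0.7122 -0.0158  0.236 ]
foot [0.6842 0.1139 0.012 ]
foot [ 0.657  -0.0603  0.012 ]
foot [ 0.7711 -0.0809  0.012 ]
foot [0.8012 0.0943 0.012 ]
footside [0.7971 0.1017 0.012 ]
footside [0.6834 0.1224 0.012 ]
footside [ 0.6539 -0.0549  0.012 ]
tipFar [0.6104 0.0053 0.25  ]
tipNear [0.6233 0.0767 0.25  ]
```

```bash
python3 - <<'E'
from h import *
import pickle
d=pickle.load(open('cams0.pkl','rb')); c=d['top']; s=d['side']
ey=np.array([np.sin(.35),np.cos(.35)]); ex=np.array([ey[1],-ey[0]]); c0=np.array([.4207,.2723])
bar=(np.array([.43811,.32037])+np.array([.39889,.21079]))/2
print('bar offset in case',(bar-c0)@ex,(bar-c0)@ey)
def W(x,y,z): return np.r_[c0+x*ex+y*ey,z]
for th in (.6,.8,1.0,1.2,1.3):
  P=[W(x,.066+.037*np.cos(th),.072+.037*np.sin(th)) for x in(-.013,.013)]+[W(x,.066,.072) for x in(-.013,.013)]
  print(th,'top',((proj(c,P)-[205,210])*6.667+[400,0]).round(0).tolist(),'side',((proj(s,P)-[280,265])*[400/120,2.5]+[0,300]).round(0).tolist())
print('bar ends',((proj(c,[W(0,-.058,.135),W(0,.058,.135)])-[205,210])*6.667+[400,0]).round().tolist(),((proj(s,[W(0,-.058,.135),W(0,.058,.135)])-[280,265])*[400/120,2.5]+[0,300]).round(0).tolist())
E
```

```text
bar offset in case 0.0002376532978363678 -0.007066959806736395
0.6 top [[388.0, 112.0], [409.0, 57.0], [463.0, 138.0], [484.0, 83.0]] side [[129.0, 509.0], [92.0, 493.0], [159.0, 494.0], [124.0, 478.0]]
0.8 top [[395.0, 114.0], [416.0, 59.0], [463.0, 138.0], [484.0, 83.0]] side [[133.0, 501.0], [96.0, 484.0], [159.0, 494.0], [124.0, 478.0]]
1.0 top [[404.0, 117.0], [425.0, 62.0], [463.0, 138.0], [484.0, 83.0]] side [[139.0, 492.0], [102.0, 475.0], [159.0, 494.0], [124.0, 478.0]]
1.2 top [[416.0, 121.0], [437.0, 66.0], [463.0, 138.0], [484.0, 83.0]] side [[145.0, 483.0], [108.0, 467.0], [159.0, 494.0], [124.0, 478.0]]
1.3 top [[423.0, 124.0], [444.0, 68.0], [463.0, 138.0], [484.0, 83.0]] side [[148.0, 479.0], [112.0, 463.0], [159.0, 494.0], [124.0, 478.0]]
bar ends [[708.0, 189.0], [456.0, 103.0]] [[252.0, 334.0], [146.0, 434.0]]
```

```bash
cat >> h.py <<'E'
from scipy.spatial.transform import Rotation as Ro
def tool():
    s=telemetry.get_state(); return np.array(s['ee_pos']),Ro.from_rotvec(s['eef_rot']).as_matrix(),s
EY=np.array([np.sin(.35),np.cos(.35),0]); EX=np.array([EY[1],-EY[0],0]); C0=np.array([.420,.2705,0])
def W(x,y,z): return C0+x*EX+y*EY+np.array([0,0,z])
def delta(tgt,xdir):
    p,R,s=tool(); d=R.T@(tgt-p)*100
    x=R.T@xdir; turn=np.arctan2(-x[2],x[0]); 
    if abs(turn)>np.pi/2: turn-=np.sign(turn)*np.pi
    print('p',p.round(4),'tool cm',d.round(2),'turn',round(turn,3),'q',np.array(s['qpos']).round(2),'F',np.array(s['contact_force']).round(1),'gap',s['finger_gap'],'t',s['time']); print('downerr',(R.T@[0,0,-1]).round(4)); return d,turn
E
python3 - <<'E'
from h import *
p,R,s=tool();print(R.round(3))
print(W(0,.087,.2)); delta(W(0,.087,.2),EX)
E
```

```text
[[ 0.279 -0.     0.96 ]
 [-0.96   0.001  0.279]
 [-0.001 -1.     0.   ]]
[0.44983211 0.35222543 0.2       ]
p [ 0.1464 -0.5039  0.2307] tool cm [-73.74   3.16  53.02] turn -0.938 q [-1.29  0.13 -0.04  1.41  0.    1.57] F [0.4 0.2 0.6] gap 0.08533073972392635 t 0.15
downerr [ 0.0012  1.     -0.    ]
```

>>> {"api": "jog_arm", "payload": {"plan": [{"tx": -3, "tz": 2.2}, {"tx": -5, "tz": 3.6}, {"tx": -5, "tz": 3.6}, {"tx": -5, "tz": 3.6}, {"tx": -5, "tz": 3.6}, {"tx": -5, "tz": 3.6}, {"tx": -5, "tz": 3.6}, {"tx": -5, "tz": 3.6}, {"tx": -5, "tz": 3.6}, {"tx": -5, "tz": 3.6}, {"tx": -5, "tz": 3.6}, {"tx": -5, "tz": 3.6}], "gripper": 255}}

```text
schema error: expected keys tx, ty, tz, turn
```

```bash
python3 - <<'E'
from h import *
delta(W(0,.087,.2),EX)
E
```

```text
p [ 0.1464 -0.5039  0.2307] tool cm [-73.74   3.16  53.02] turn -0.938 q [-1.29  0.13 -0.04  1.41  0.    1.57] F [0.4 0.2 0.6] gap 0.08533073972392635 t 0.15
downerr [ 0.0012  1.     -0.    ]
```

All keys are needed in each row.

>>> {"api": "jog_arm", "payload": {"plan": [{"tx": -3, "ty": 0, "tz": 2.2, "turn": 0}, {"tx": -5, "ty": 0, "tz": 3.6, "turn": 0}, {"tx": -5, "ty": 0, "tz": 3.6, "turn": 0}, {"tx": -5, "ty": 0, "tz": 3.6, "turn": 0}, {"tx": -5, "ty": 0, "tz": 3.6, "turn": 0}, {"tx": -5, "ty": 0, "tz": 3.6, "turn": 0}, {"tx": -5, "ty": 0, "tz": 3.6, "turn": 0}, {"tx": -5, "ty": 0, "tz": 3.6, "turn": 0}, {"tx": -5, "ty": 0, "tz": 3.6, "turn": 0}, {"tx": -5, "ty": 0, "tz": 3.6, "turn": 0}, {"tx": -5, "ty": 0, "tz": 3.6, "turn": 0}, {"tx": -5, "ty": 0, "tz": 3.6, "turn": 0}], "gripper": 255}}

```text
time: 1.65
ee_pos: [0.3993, 0.1443, 0.2313]
eef_rot: [-1.323, 0.98, -0.944]
contact_force: [0.7, 0.1, 1.1]
finger_gap: -0.0001
```

```bash
python3 - <<'E'
from h import *
delta(W(0,.087,.2),EX)
E
```

```text
p [0.3993 0.1443 0.2313] tool cm [-17.96   3.76  11.44] turn -0.894 q [ 0.33 -0.07 -0.24  1.39  0.03  3.14] F [0.7 0.1 1.1] gap -8.865064184619737e-05 t 1.65
downerr [ 0.0313  0.9995 -0.0058]
```

>>> {"api": "jog_arm", "payload": {"plan": [{"tx": 0, "ty": 0, "tz": 0, "turn": -0.18}, {"tx": 0, "ty": 0, "tz": 0, "turn": -0.18}]}}

```text
time: 1.9
ee_pos: [0.4004, 0.1469, 0.2298]
eef_rot: [-1.437, 0.692, -0.661]
contact_force: [-0.1, -0.1, 0.6]
finger_gap: 0.0003
```

```bash
python3 - <<'E'
from h import *
delta(W(0,.087,.2),EX)
E
```

```text
p [0.4004 0.1469 0.2298] tool cm [-12.4    3.58  16.98] turn -0.52 q [ 0.33 -0.06 -0.24  1.39  0.03  2.77] F [-0.1 -0.1  0.6] gap 0.00028793123903323115 t 1.9
downerr [ 0.0282  0.9995 -0.0146]
```

>>> {"api": "jog_arm", "payload": {"plan": [{"tx": 0, "ty": 0, "tz": 0, "turn": -0.17}, {"tx": 0, "ty": 0, "tz": 0, "turn": -0.17}, {"tx": 0, "ty": 0, "tz": 0, "turn": -0.18}]}}

```text
time: 2.28
ee_pos: [0.3999, 0.1472, 0.2288]
eef_rot: [-1.527, 0.27, -0.247]
contact_force: [0.0, -0.4, -0.7]
finger_gap: 0.0002
```

```bash
python3 - <<'E'
from h import *
delta(W(0,.087,.2),EX)
E
```

```text
p [0.3999 0.1472 0.2288] tool cm [-1.88  3.45 20.93] turn 0.019 q [ 0.33 -0.06 -0.24  1.39  0.03  2.23] F [ 0.  -0.4 -0.7] gap 0.00015176973692395318 t 2.275
downerr [ 0.0187  0.9995 -0.0255]
```

```bash
python3 - <<'E'
from h import *
import pickle
p,R,s=tool(); c=snap('wrist','w1.png'); T=np.eye(4);T[:3,:3]=R;T[:3,3]=p; T=T@c['tool_from_camera']; pickle.dump((c,T),open('w1.pkl','wb'))
E
```

```text
(no output)
```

View pics/w1.png

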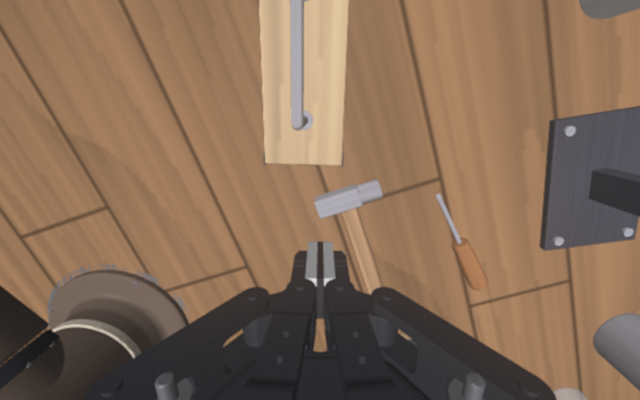

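```bash
python3 - <<'E'
from h import *
import pickle
c,T=pickle.load(open('w1.pkl','rb'))
def cc(P): d=P-C0; return (d@EX).round(4),(d@EY).round(4)
for u,v,z in [(265,163,.07),(342,165,.07),(262,20,.07),(347,20,.07),(297.5,20,.135),(297.5,60,.135),(298,100,.135),(299.5,126,.135)]: print(u,v,cc(onz(c,u,v,z,T)))
E
```

```text
265 163 (np.float64(-0.0391), np.float64(-0.0999))
342 165 (np.float64(0.0443), np.float64(-0.1001))
262 20 (np.float64(-0.0366), np.float64(0.0358))
347 20 (np.float64(0.043), np.float64(0.0369))
297.5 20 (np.float64(0.0028), np.float64(0.0198))
297.5 60 (np.float64(0.0027), np.float64(-0.007))
298 100 (np.float64(0.0029), np.float64(-0.0359))
299.5 126 (np.float64(0.0041), np.float64(-0.0559))
```

>>> {"api": "jog_arm", "payload": {"plan": [{"tx": -0.3, "ty": 0.5, "tz": 4, "turn": 0}, {"tx": -0.3, "ty": 0.5, "tz": 4, "turn": 0}]}}

```text
time: 2.58
ee_pos: [0.4202, 0.225, 0.2213]
eef_rot: [-1.526, 0.272, -0.251]
contact_force: [-0.3, -0.4, -0.6]
finger_gap: -0.0003
```

```bash
python3 - <<'E'
from h import *
import pickle
delta(W(0.002,.09,.2),EX)
p,R,s=tool(); c=snap('wrist','w2.png'); T=np.eye(4);T[:3,:3]=R;T[:3,3]=p; T=T@c['tool_from_camera']; pickle.dump((c,T),open('w2.pkl','wb'))
E
```

```text
p [0.4202 0.225  0.2213] tool cm [-1.13  2.5  13.23] turn 0.015 q [ 0.47  0.03 -0.17  1.37  0.03  2.38] F [-0.3 -0.4 -0.6] gap -0.00029644288309705485 t 2.575
downerr [ 0.0175  0.9995 -0.0258]
```

View pics/w2.png

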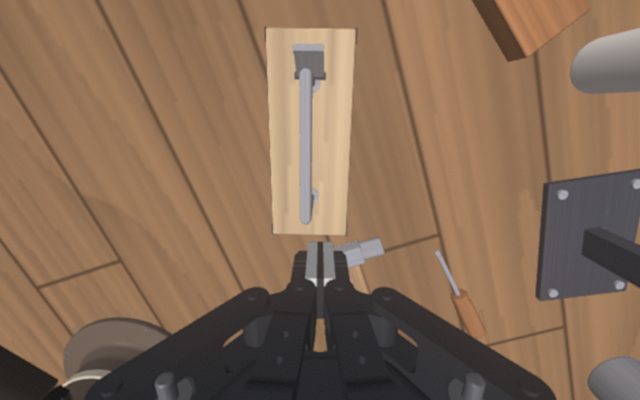

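```bash
python3 - <<'E'
from h import *
import pickle
c,T=pickle.load(open('w2.pkl','rb'))
def cc(P): d=P-C0; return (d@EX).round(4),(d@EY).round(4)
for u,v,z in [(265,28,.07),(356,29,.07),(347,234,.07),(273,233,.07),(306,69,.135),(306,100,.135),(306,180,.135),(306,222,.135),(309,46,.1),(309,46,.105),(309,46,.108),(310,79,.072)]: print(u,v,z,cc(onz(c,u,v,z,T)))
E
```

```text
265 28 0.07 (np.float64(-0.0395), np.float64(0.1077))
356 29 0.07 (np.float64(0.0443), np.float64(0.1079))
347 234 0.07 (np.float64(0.0452), np.float64(-0.0982))
273 233 0.07 (np.float64(-0.0393), np.float64(-0.0989))
306 69 0.135 (np.float64(0.0026), np.float64(0.066))
306 100 0.135 (np.float64(0.0026), np.float64(0.0442))
306 180 0.135 (np.float64(0.0026), np.float64(-0.0192))
306 222 0.135 (np.float64(0.0027), np.float64(-0.0572))
309 46 0.1 (np.float64(0.0028), np.float64(0.0878))
309 46 0.105 (np.float64(0.0031), np.float64(0.0869))
309 46 0.108 (np.float64(0.0033), np.float64(0.0864))
310 79 0.072 (np.float64(0.0023), np.float64(0.0646))
```

```bash
cat >> h.py <<'E'
C0=C0+.0026*EX+.004*EY
E
python3 - <<'E'
from h import *
print(C0); delta(W(0,.090,.13),EX);delta(W(0,.090,.074),EX)
E
```

```text
[0.42381396 0.27336596 0.        ]
p [0.4212 0.2286 0.2202] tool cm [-0.88  9.41 13.06] turn 0.017 q [ 0.48  0.03 -0.16  1.37  0.03  2.38] F [ 1.8  2.2 -0.2] gap 0.0002639911944983043 t 2.625
downerr [ 0.0187  0.9994 -0.0277]
p [0.4212 0.2286 0.2202] tool cm [-0.78 15.   12.9 ] turn 0.017 q [ 0.48  0.03 -0.16  1.37  0.03  2.38] F [ 1.8  2.2 -0.2] gap 0.0002639911944983043 t 2.625
downerr [ 0.0187  0.9994 -0.0277]
```

>>> {"api": "jog_arm", "payload": {"plan": [{"tx": -0.3, "ty": 0.5, "tz": 4, "turn": 0.01}, {"tx": -0.3, "ty": 1, "tz": 5, "turn": 0}, {"tx": -0.2, "ty": 1.5, "tz": 4, "turn": 0}, {"tx": 0, "ty": 3, "tz": 0.1, "turn": 0}]}}

```text
time: 3.12
ee_pos: [0.4591, 0.3619, 0.1638]
eef_rot: [-1.52, 0.285, -0.267]
contact_force: [0.4, 0.9, -0.2]
finger_gap: -0.0001
```

```bash
python3 - <<'E'
from h import *
delta(W(0,.090,.074),EX)
E
```

```text
p [0.4591 0.3619 0.1638] tool cm [-0.12  8.97 -0.8 ] turn -0.003 q [ 0.65  0.23 -0.06  1.26  0.03  2.58] F [ 0.4  0.9 -0.2] gap -6.411620890864575e-05 t 3.125
downerr [ 0.0171  0.9994 -0.0299]
```

>>> {"api": "jog_arm", "payload": {"plan": [{"tx": -0.1, "ty": 2, "tz": -0.5, "turn": 0}, {"tx": 0, "ty": 2, "tz": -0.2, "turn": 0}, {"tx": 0, "ty": 1, "tz": 0, "turn": 0}, {"tx": 0, "ty": 0, "tz": 0, "turn": 0}]}}

```text
time: 3.62
ee_pos: [0.4536, 0.3567, 0.1083]
eef_rot: [-1.525, 0.294, -0.269]
contact_force: [0.1, 0.0, -0.0]
finger_gap: -0.0004
```

```bash
python3 - <<'E'
from h import *
delta(W(0,.090,.074),EX)
snap('side','s3.png');snap('wrist','w3.png')
im=cv2.imread('pics/s3.png');cv2.imwrite('pics/s3z.png',cv2.resize(im[240:390,270:420],(600,600),interpolation=cv2.INTER_CUBIC))
E
```

```text
p [0.4536 0.3567 0.1083] tool cm [0.13 3.43 0.07] turn -0.01 q [ 0.65  0.24 -0.17  1.15  0.03  2.58] F [ 0.1  0.  -0. ] gap -0.00036705021097112214 t 3.625
downerr [ 0.0209  0.9995 -0.0239]
```

View pics/s3z.png

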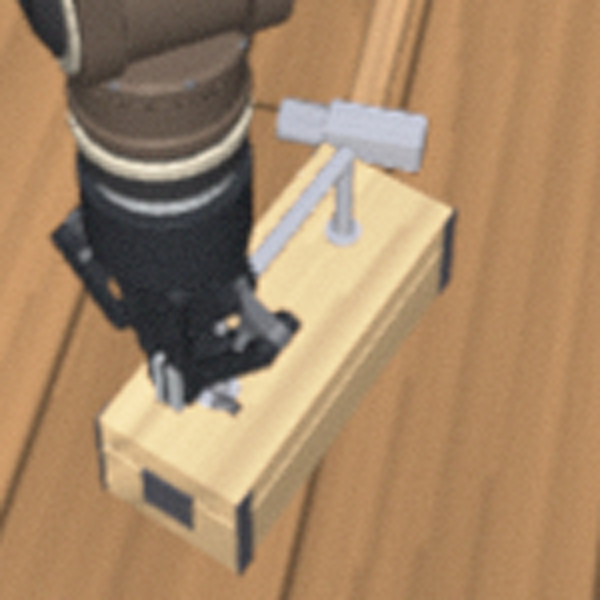

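View pics/w3.png

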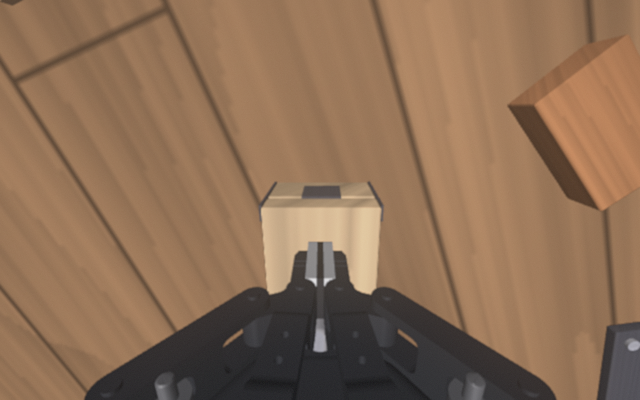

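>>> {"api": "jog_arm", "payload": {"plan": [{"tx": 0, "ty": 0, "tz": -0.5, "turn": 0}, {"tx": 0, "ty": 0.7, "tz": 0, "turn": 0}, {"tx": 0, "ty": 0.7, "tz": 0, "turn": 0}]}}

```text
time: 4.1
ee_pos: [0.4554, 0.357, 0.1006]
eef_rot: [-1.511, 0.287, -0.273]
contact_force: [1.6, 4.8, 9.3]
finger_gap: 0.0
```

```bash
python3 - <<'E'
from h import *
delta(W(0,.090,.074),EX)
snap('side','s4.png')
im=cv2.imread('pics/s4.png');cv2.imwrite('pics/s4z.png',cv2.resize(im[290:390,280:380],(600,600),interpolation=cv2.INTER_CUBIC))
E
```

```text
p [0.4554 0.357  0.1006] tool cm [-0.06  2.66 -0.05] turn -0.01 q [ 0.65  0.24 -0.19  1.12  0.03  2.58] F [1.6 4.8 9.3] gap 1.5522629062268094e-05 t 4.1
downerr [ 0.0165  0.9991 -0.0393]
```

View pics/s4z.png

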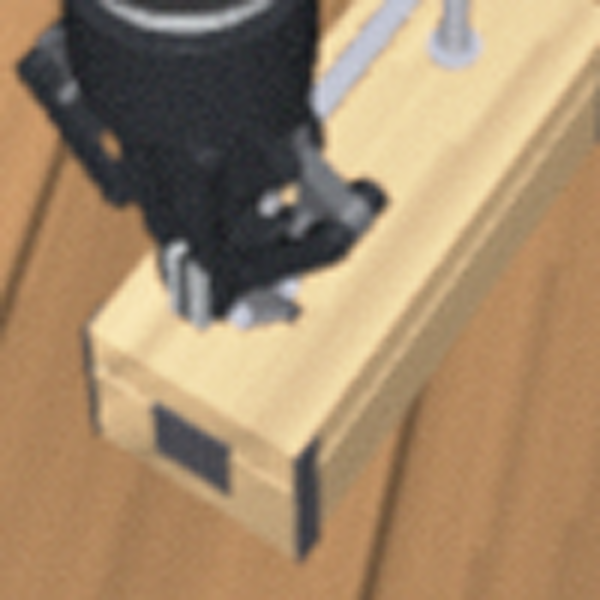

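>>> {"api": "jog_arm", "payload": {"plan": [{"tx": 0, "ty": 0.3, "tz": 0.4, "turn": 0}, {"tx": 0, "ty": 0.4, "tz": 0.4, "turn": 0}]}}

```text
time: 4.4
ee_pos: [0.4591, 0.3653, 0.0941]
eef_rot: [-1.509, 0.285, -0.275]
contact_force: [-0.4, -0.6, 0.6]
finger_gap: -0.0001
```

```bash
python3 - <<'E'
from h import *
delta(W(0,.090,.074),EX)
snap('side','s5.png')
im=cv2.imread('pics/s5.png');cv2.imwrite('pics/s5z.png',cv2.resize(im[290:390,280:380],(600,600),interpolation=cv2.INTER_CUBIC))
E
```

```text
p [0.4591 0.3653 0.0941] tool cm [-0.12  1.98 -0.93] turn -0.01 q [ 0.66  0.25 -0.19  1.1   0.03  2.59] F [-0.4 -0.6  0.6] gap -0.00010745183655557314 t 4.4
downerr [ 0.0142  0.9991 -0.041 ]
```

View pics/s5z.png

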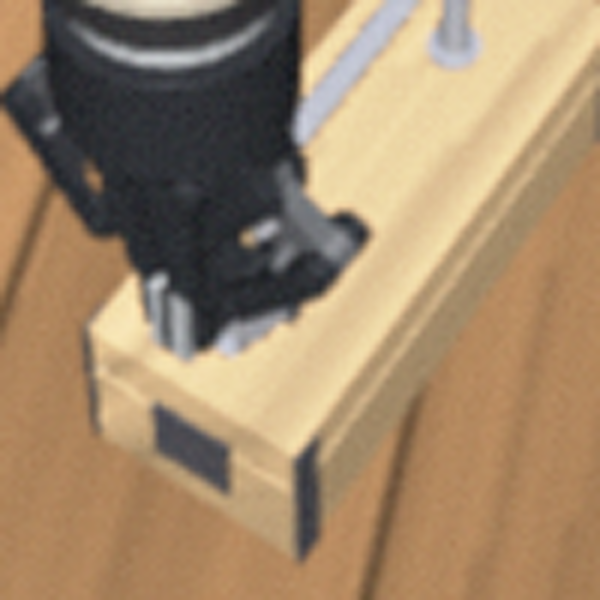

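>>> {"api": "jog_arm", "payload": {"plan": [{"tx": 0, "ty": -0.3, "tz": -0.4, "turn": 0}, {"tx": 0, "ty": 0.6, "tz": 0.1, "turn": 0}, {"tx": 0, "ty": 0.6, "tz": 0.2, "turn": 0}]}}

```text
time: 4.82
ee_pos: [0.4588, 0.3651, 0.0836]
eef_rot: [-1.509, 0.286, -0.274]
contact_force: [0.9, 1.2, 1.8]
finger_gap: -0.0002
```

```bash
python3 - <<'E'
from h import *
delta(W(0,.090,.074),EX)
snap('side','s6.png')
im=cv2.imread('pics/s6.png');cv2.imwrite('pics/s6z.png',cv2.resize(im[290:390,280:380],(600,600),interpolation=cv2.INTER_CUBIC))
E
```

```text
p [0.4588 0.3651 0.0836] tool cm [-0.12  0.93 -0.85] turn -0.01 q [ 0.65  0.26 -0.21  1.08  0.03  2.59] F [0.9 1.2 1.8] gap -0.00017176026298388908 t 4.825
downerr [ 0.015   0.9991 -0.0409]
```

View pics/s6z.png

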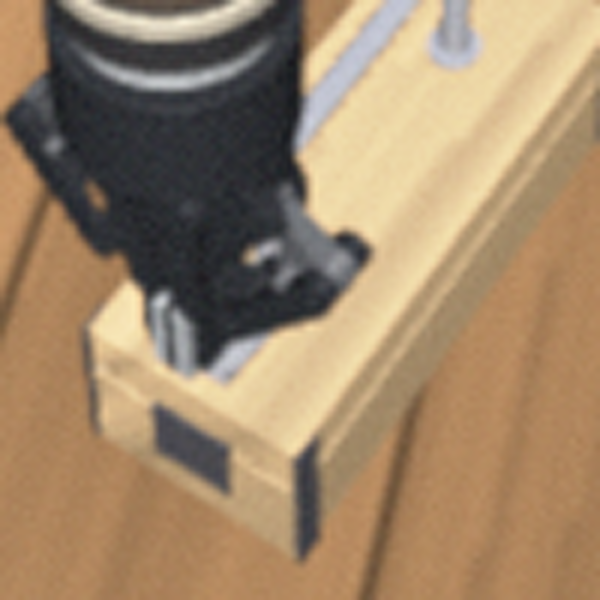

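Working: the catch follows the fingers down. Continue to the bottom.

>>> {"api": "jog_arm", "payload": {"plan": [{"tx": 0, "ty": 0.4, "tz": 0, "turn": 0}, {"tx": 0, "ty": 0.4, "tz": 0, "turn": 0}, {"tx": 0, "ty": 0.3, "tz": 0, "turn": 0}]}}

```text
time: 5.25
ee_pos: [0.459, 0.3658, 0.0748]
eef_rot: [-1.508, 0.285, -0.276]
contact_force: [-8.0, -6.3, 31.1]
finger_gap: 0.0
```

```bash
python3 - <<'E'
from h import *
delta(W(0,.090,.074),EX)
E
```

```text
p [0.459  0.3658 0.0748] tool cm [-0.13  0.04 -0.89] turn -0.01 q [ 0.66  0.26 -0.22  1.06  0.03  2.59] F [-8.  -6.3 31.1] gap 8.946594407473836e-06 t 5.25
downerr [ 0.0136  0.999  -0.0423]
```

>>> {"api": "jog_arm", "payload": {"plan": [{"tx": 0, "ty": 0, "tz": 0, "turn": 0}, {"tx": 0, "ty": 0, "tz": 0, "turn": 0}, {"tx": 0, "ty": -2, "tz": 0, "turn": 0}, {"tx": 0, "ty": -4, "tz": 0, "turn": 0}, {"tx": 0, "ty": -4, "tz": 0, "turn": 0}, {"tx": 0, "ty": -2, "tz": -4, "turn": 0}, {"tx": 0, "ty": 0, "tz": -5, "turn": 0}, {"tx": 0, "ty": 0, "tz": -4, "turn": 0}], "gripper": 255}}

```text
time: 6.25
ee_pos: [0.4109, 0.2357, 0.1886]
eef_rot: [-1.517, 0.287, -0.27]
contact_force: [0.7, 0.2, -0.4]
finger_gap: 0.0004
```

```bash
python3 - <<'E'
from h import *
import pickle
delta(W(0,0,.16),EX)
p,R,s=tool(); c=snap('wrist','w7.png'); T=np.eye(4);T[:3,:3]=R;T[:3,3]=p; T=T@c['tool_from_camera']; pickle.dump((c,T),open('w7.pkl','wb'))
snap('side','s7.png')
im=cv2.imread('pics/s7.png')[260:385,280:405];w=cv2.imread('pics/w7.png')
cv2.imwrite('pics/z7.png',np.hstack([cv2.resize(im,(400,400),interpolation=cv2.INTER_CUBIC),w[:,120:520]]))
E
```

```text
p [0.4109 0.2357 0.1886] tool cm [-0.05  2.99  3.88] turn -0.007 q [ 0.5   0.02 -0.25  1.29  0.03  2.43] F [ 0.7  0.2 -0.4] gap 0.00039165703782513393 t 6.25
downerr [ 0.0171  0.9993 -0.0333]
```

View pics/z7.png

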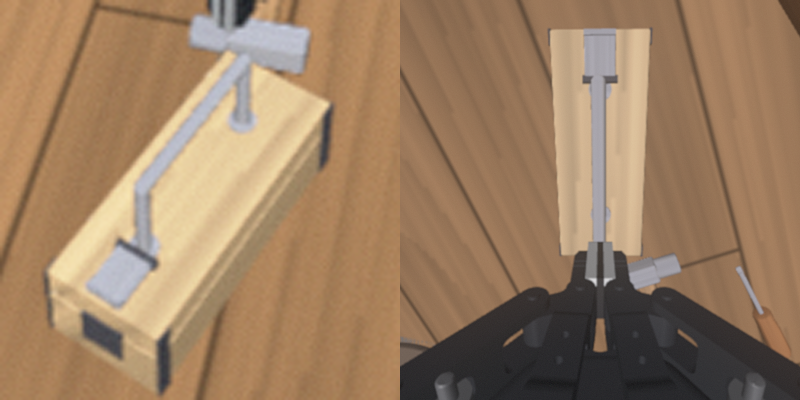

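```bash
python3 - <<'E'
from h import *
import pickle
c,T=pickle.load(open('w7.pkl','rb'))
def cc(P): d=P-C0; return (d@EX).round(4),(d@EY).round(4)
for u,v,z in [(271,28,.07),(370.5,28.5,.07),(319,80,.135),(319,200,.135),(318,232,.135)]: print(u,v,z,cc(onz(c,u,v,z,T)))
E
```

```text
271 28 0.07 (np.float64(-0.0402), np.float64(0.1052))
370.5 28.5 0.07 (np.float64(0.0413), np.float64(0.104))
319 80 0.135 (np.float64(0.0002), np.float64(0.0593))
319 200 0.135 (np.float64(-0.0003), np.float64(-0.0224))
318 232 0.135 (np.float64(-0.0013), np.float64(-0.048))
```

>>> {"api": "jog_arm", "payload": {"plan": [{"tx": 0, "ty": 0, "tz": 2, "turn": 0}, {"tx": 0, "ty": 0, "tz": 1.8, "turn": 0}, {"tx": 0, "ty": 0, "tz": 0, "turn": 0}, {"tx": 0, "ty": 0, "tz": 0, "turn": 0}, {"tx": 0, "ty": 0, "tz": 0, "turn": 0}], "gripper": 0}}

```text
time: 6.98
ee_pos: [0.4251, 0.2751, 0.1881]
eef_rot: [-1.519, 0.289, -0.268]
contact_force: [0.1, -0.1, -1.2]
finger_gap: 0.0851
```

```bash
python3 - <<'E'
from h import *
delta(W(0,0,.114),EX)
E
```

```text
p [0.4251 0.2751 0.1881] tool cm [ 0.08  7.4  -0.44] turn -0.007 q [ 0.55  0.08 -0.18  1.29  0.03  2.48] F [ 0.1 -0.1 -1.2] gap 0.0850948856059854 t 6.975
downerr [ 0.0191  0.9993 -0.0308]
```

>>> {"api": "jog_arm", "payload": {"plan": [{"tx": 0, "ty": 3, "tz": -0.2, "turn": 0}, {"tx": 0, "ty": 3, "tz": -0.2, "turn": 0}, {"tx": 0.1, "ty": 1.4, "tz": 0, "turn": 0}, {"tx": 0, "ty": 0, "tz": 0, "turn": 0}]}}

```text
time: 7.48
ee_pos: [0.4245, 0.2735, 0.1131]
eef_rot: [-1.518, 0.288, -0.269]
contact_force: [-0.0, 0.0, -0.4]
finger_gap: 0.0854
```

```bash
python3 - <<'E'
from h import *
delta(W(0,0,.114),EX)
E
```

```text
p [0.4245 0.2735 0.1131] tool cm [-0.06 -0.09 -0.04] turn -0.007 q [ 0.55  0.1  -0.33  1.13  0.03  2.48] F [-0.   0.  -0.4] gap 0.08535277892845691 t 7.475
downerr [ 0.0179  0.9993 -0.0321]
```

>>> {"api": "jog_arm", "payload": {"plan": [{"tx": 0, "ty": 0, "tz": 0, "turn": 0}, {"tx": 0, "ty": 0, "tz": 0, "turn": 0}, {"tx": 0, "ty": 0, "tz": 0, "turn": 0}, {"tx": 0, "ty": 0, "tz": 0, "turn": 0}, {"tx": 0, "ty": 0, "tz": 0, "turn": 0}, {"tx": 0, "ty": 0, "tz": 0, "turn": 0}, {"tx": 0, "ty": 0, "tz": 0, "turn": 0}, {"tx": 0, "ty": 0, "tz": 0, "turn": 0}], "gripper": 255}}

```text
time: 8.48
ee_pos: [0.4256, 0.2747, 0.1164]
eef_rot: [-1.514, 0.286, -0.271]
contact_force: [-1.5, 1.1, 0.9]
finger_gap: 0.0076
```

```bash
python3 - <<'E'
from h import *
delta(W(0,0,.114),EX)
E
```

```text
p [0.4256 0.2747 0.1164] tool cm [-0.12  0.23 -0.19] turn -0.007 q [ 0.55  0.1  -0.32  1.13  0.03  2.48] F [-1.5  1.1  0.9] gap 0.007558656103575378 t 8.475
downerr [ 0.016   0.9992 -0.0361]
```

>>> {"api": "jog_arm", "payload": {"plan": [{"tx": 0, "ty": -1, "tz": 0, "turn": 0}, {"tx": 0, "ty": -1.5, "tz": 0, "turn": 0}, {"tx": 0, "ty": -2, "tz": 0, "turn": 0}, {"tx": 0, "ty": -2.5, "tz": 0, "turn": 0}, {"tx": 0, "ty": -2.5, "tz": 0, "turn": 0}, {"tx": 0, "ty": -2.5, "tz": 0, "turn": 0}, {"tx": 0, "ty": -1.5, "tz": 0, "turn": 0}, {"tx": 0, "ty": -0.5, "tz": 0, "turn": 0}]}}

```text
time: 9.48
ee_pos: [0.4253, 0.2673, 0.2627]
eef_rot: [-1.519, 0.288, -0.271]
contact_force: [0.4, 0.6, -4.9]
finger_gap: 0.0076
```

```bash
cat >> h.py <<'E'
HX=np.array([np.cos(.17),-np.sin(.17),0]);HY=np.array([np.sin(.17),np.cos(.17),0]);S=np.array([.648,.032,.234])
E
python3 - <<'E'
from h import *
d,t=delta(S-.13*HX+[0,0,.018],HX)
import pickle
p,R,s=tool(); c=snap('wrist','w8.png'); T=np.eye(4);T[:3,:3]=R;T[:3,3]=p; T=T@c['tool_from_camera']; pickle.dump((c,T),open('w8.pkl','wb'))
c=snap('side','s8.png')
E
```

```text
p [0.4253 0.2673 0.2627] tool cm [ 16.34   0.27 -16.69] turn -0.188 q [ 0.54  0.07 -0.03  1.45  0.03  2.47] F [ 0.4  0.6 -4.9] gap 0.007571167487142956 t 9.475
downerr [ 0.0169  0.9994 -0.0313]
```

View pics/s8.png

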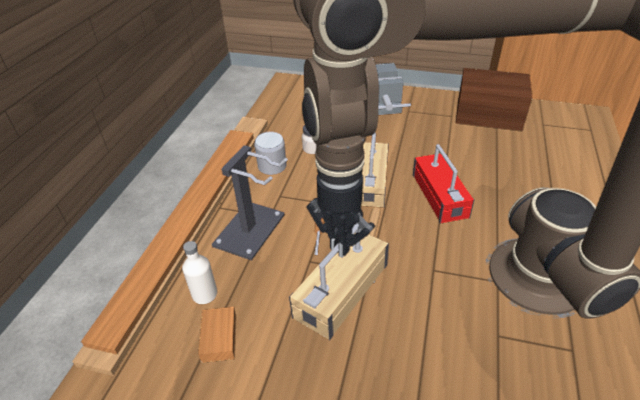

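View pics/w8.png

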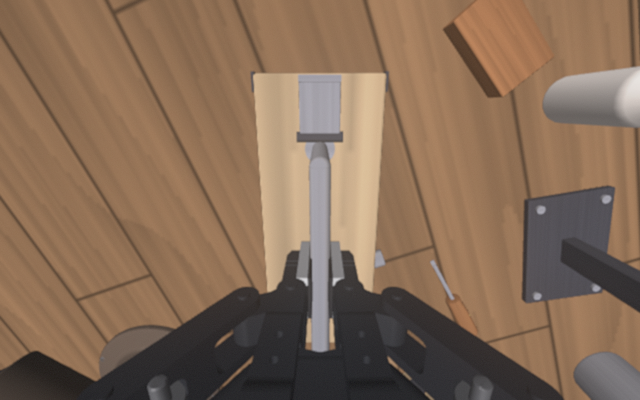

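```bash
python3 - <<'E'
from h import *
import pickle
c,T=pickle.load(open('w8.pkl','rb')); M=c['tool_from_camera']
for u,v in [(253,74),(386,74)]:
  d=M[:3,:3]@np.array([(u-c['cx'])/c['fx'],(v-c['cy'])/c['fy'],1]); o=M[:3,3]
  print(o+d*(.046-o[1])/d[1])
for u,v in [(319,152)]:
  d=M[:3,:3]@np.array([(u-c['cx'])/c['fx'],(v-c['cy'])/c['fy'],1]); o=M[:3,3]
  print(o+d*(-.019-o[1])/d[1])
E
```

```text
[-0.04038447  0.046       0.09996716]
[0.04060684 0.046      0.09996454]
[-1.84566056e-06 -1.90000000e-02  6.39043233e-02]
```

>>> {"api": "jog_arm", "payload": {"plan": [{"tx": 0.5, "ty": 0, "tz": -0.5, "turn": -0.06}, {"tx": 1, "ty": 0, "tz": -1, "turn": -0.06}, {"tx": 1.5, "ty": 0, "tz": -1.8, "turn": -0.06}, {"tx": 1.5, "ty": 0, "tz": -2, "turn": 0}, {"tx": 1.5, "ty": 0, "tz": -2, "turn": 0}, {"tx": 1.5, "ty": 0, "tz": -2, "turn": 0}, {"tx": 1.5, "ty": 0, "tz": -2, "turn": 0}, {"tx": 1.5, "ty": 0, "tz": -2, "turn": 0}, {"tx": 1, "ty": 0, "tz": -1.5, "turn": 0}, {"tx": 0.5, "ty": 0, "tz": -0.5, "turn": 0}]}}

```text
time: 10.82
ee_pos: [0.5117, 0.0881, 0.2431]
eef_rot: [-1.54, 0.153, -0.112]
contact_force: [-0.4, 0.6, -4.4]
finger_gap: 0.0082
```

```bash
python3 - <<'E'
from h import *
d,t=delta(S-.10*HX+[0,0,.018],HX)
E
```

```text
p [0.5117 0.0881 0.2431] tool cm [ 4.35 -1.1  -3.2 ] turn 0.001 q [ 0.15  0.13 -0.01  1.45  0.03  1.89] F [-0.4  0.6 -4.4] gap 0.008193870147499218 t 10.825
downerr [ 0.0282  0.9993 -0.0248]
```

>>> {"api": "jog_arm", "payload": {"plan": [{"tx": 1.2, "ty": -0.5, "tz": -1.2, "turn": 0}, {"tx": 1.2, "ty": -0.6, "tz": -1.2, "turn": 0}, {"tx": 0.5, "ty": 0, "tz": -0.5, "turn": 0}, {"tx": 0, "ty": 0, "tz": 0, "turn": 0}]}}

```text
time: 11.32
ee_pos: [0.5376, 0.0527, 0.2531]
eef_rot: [-1.539, 0.152, -0.111]
contact_force: [-0.2, -0.2, -5.3]
finger_gap: 0.0079
```

```bash
python3 - <<'E'
from h import *
d,t=delta(S-.10*HX+[0,0,.018],HX)
c1=snap('side','s9.png');c2=snap('top','t9.png')
a=cv2.imread('pics/s9.png')[110:310,180:380];b=cv2.imread('pics/t9.png')[80:230,250:400]
cv2.imwrite('pics/z9.png',np.hstack([cv2.resize(x,(400,400),interpolation=cv2.INTER_CUBIC) for x in(a,b)]))
E
```

```text
p [0.5376 0.0527 0.2531] tool cm [ 1.23  0.07 -0.17] turn 0.001 q [0.08 0.17 0.06 1.48 0.03 1.82] F [-0.2 -0.2 -5.3] gap 0.00791886944831531 t 11.325
downerr [ 0.0282  0.9993 -0.0253]
```

View pics/z9.png

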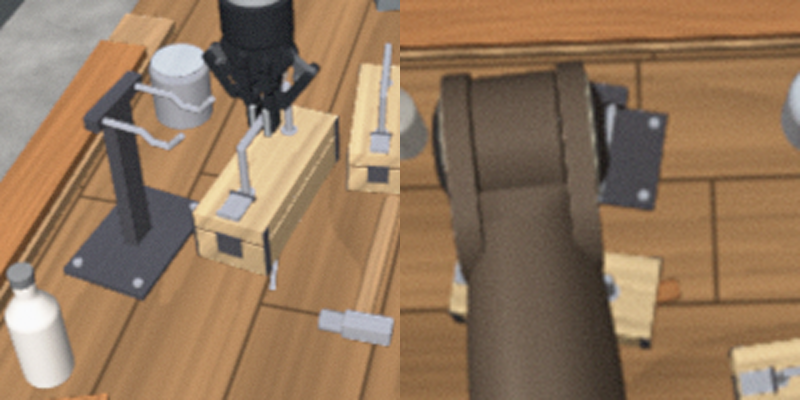

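>>> {"api": "jog_arm", "payload": {"plan": [{"tx": 1, "ty": -0.03, "tz": -0.1, "turn": 0}, {"tx": 1.5, "ty": -0.04, "tz": 0, "turn": 0}, {"tx": 1.5, "ty": -0.04, "tz": 0, "turn": 0}, {"tx": 1.5, "ty": -0.04, "tz": 0, "turn": 0}, {"tx": 0.5, "ty": 0, "tz": 0, "turn": 0}]}}

```text
time: 12.05
ee_pos: [0.6005, 0.0427, 0.2524]
eef_rot: [-1.539, 0.15, -0.11]
contact_force: [0.0, 0.1, -4.5]
finger_gap: 0.0078
```

```bash
python3 - <<'E'
from h import *
d,t=delta(S+[0,0,.018],HX)
c1=snap('side','s10.png');c2=snap('wrist','w10.png')
a=cv2.imread('pics/s10.png')[110:260,190:340]
b=cv2.imread('pics/w10.png')[:,120:520]
cv2.imwrite('pics/z10.png',np.hstack([cv2.resize(x,(400,400),interpolation=cv2.INTER_CUBIC) for x in(a,b)]))
E
```

```text
p [0.6005 0.0427 0.2524] tool cm [ 4.86 -0.1  -0.27] turn 0.004 q [0.06 0.3  0.22 1.51 0.03 1.79] F [ 0.   0.1 -4.5] gap 0.0077629678364403674 t 12.05
downerr [ 0.0276  0.9993 -0.0258]
```

View pics/z10.png

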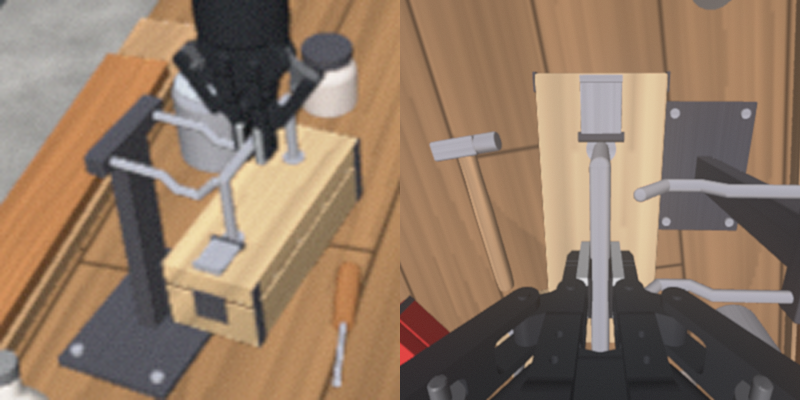

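```bash
python3 - <<'E'
from h import *
p,R,s=tool(); c=eyes.read_camera('wrist');T=np.eye(4);T[:3,:3]=R;T[:3,3]=p; T=T@c['tool_from_camera']
for u,v,z in [(640-280,195,.247),(790-280,188,.236),(655-280,287,.247),(785-280,299,.236)]:
  P=onz(c,u,v,z,T); q=P-S; print(P.round(4),'hook x,y',(q@HX).round(4),(q@HY).round(4))
E
```

```text
[0.6278 0.0744 0.247 ] hook x,y -0.0271 0.0384
[0.714  0.0617 0.236 ] hook x,y 0.0601 0.0404
[0.6297 0.0146 0.247 ] hook x,y -0.0151 -0.0202
[ 0.7133 -0.0147  0.236 ] hook x,y 0.0723 -0.035
```

>>> {"api": "jog_arm", "payload": {"plan": [{"tx": 1.5, "ty": -0.06, "tz": 0, "turn": 0}, {"tx": 1.5, "ty": -0.06, "tz": 0, "turn": 0}, {"tx": 1.5, "ty": -0.05, "tz": 0, "turn": 0}, {"tx": 0.5, "ty": 0, "tz": 0, "turn": 0}, {"tx": 0, "ty": 0, "tz": 0, "turn": 0}]}}

```text
time: 12.82
ee_pos: [0.6473, 0.0351, 0.2541]
eef_rot: [-1.538, 0.15, -0.108]
contact_force: [-0.7, -0.7, -5.3]
finger_gap: 0.008
```

```bash
python3 - <<'E'
from h import *
d,t=delta(S+[0,0,-.019],HX)
c1=snap('side','s11.png');c2=snap('wrist','w11.png')
a=cv2.imread('pics/s11.png')[110:260,190:340]
b=cv2.imread('pics/w11.png')[:,120:520]
cv2.imwrite('pics/z11.png',np.hstack([cv2.resize(x,(400,400),interpolation=cv2.INTER_CUBIC) for x in(a,b)]))
E
```

```text
p [0.6473 0.0351 0.2541] tool cm [ 0.24  3.9  -0.4 ] turn 0.005 q [0.04 0.4  0.36 1.56 0.03 1.77] F [-0.7 -0.7 -5.3] gap 0.007985706351493382 t 12.825
downerr [ 0.0293  0.9992 -0.0261]
```

View pics/z11.png

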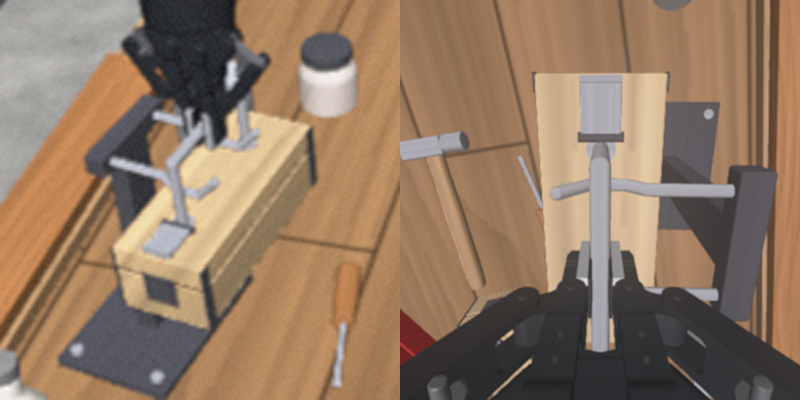

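>>> {"api": "jog_arm", "payload": {"plan": [{"tx": 0.3, "ty": 1, "tz": 0, "turn": 0}, {"tx": 0.2, "ty": 1, "tz": 0, "turn": 0}, {"tx": 0, "ty": 0.8, "tz": 0, "turn": 0}, {"tx": 0, "ty": 0, "tz": 0, "turn": 0}]}}

```text
time: 13.42
ee_pos: [0.6502, 0.0354, 0.2238]
eef_rot: [-1.539, 0.151, -0.106]
contact_force: [-0.6, 0.1, -5.7]
finger_gap: 0.0081
```

```bash
python3 - <<'E'
from h import *
d,t=delta(S+[0,0,-.019],HX)
E
```

```text
p [0.6502 0.0354 0.2238] tool cm [-0.14  0.88 -0.4 ] turn 0.005 q [0.04 0.4  0.29 1.49 0.03 1.77] F [-0.6  0.1 -5.7] gap 0.0081428274375072 t 13.425
downerr [ 0.0304  0.9992 -0.0259]
```

>>> {"api": "jog_arm", "payload": {"plan": [{"tx": 0, "ty": 0.4, "tz": 0, "turn": 0}, {"tx": 0, "ty": 0.3, "tz": 0, "turn": 0}, {"tx": 0, "ty": 0.1, "tz": 0, "turn": 0}]}}

```text
time: 13.8
ee_pos: [0.6501, 0.0357, 0.2157]
eef_rot: [-1.538, 0.15, -0.107]
contact_force: [0.1, -0.3, -4.4]
finger_gap: 0.0078
```

```bash
python3 - <<'E'
from h import *
d,t=delta(S+[0,0,-.019],HX)
c1=snap('side','s12.png');c2=snap('wrist','w12.png')
a=cv2.imread('pics/s12.png')[110:260,190:340]
b=cv2.imread('pics/w12.png')[:,120:520]
cv2.imwrite('pics/z12.png',np.hstack([cv2.resize(x,(400,400),interpolation=cv2.INTER_CUBIC) for x in(a,b)]))
E
```

```text
p [0.6501 0.0357 0.2157] tool cm [-0.15  0.07 -0.4 ] turn 0.005 q [0.04 0.39 0.27 1.47 0.03 1.78] F [ 0.1 -0.3 -4.4] gap 0.007792636804721289 t 13.8
downerr [ 0.0298  0.9992 -0.0261]
```

View pics/z12.png

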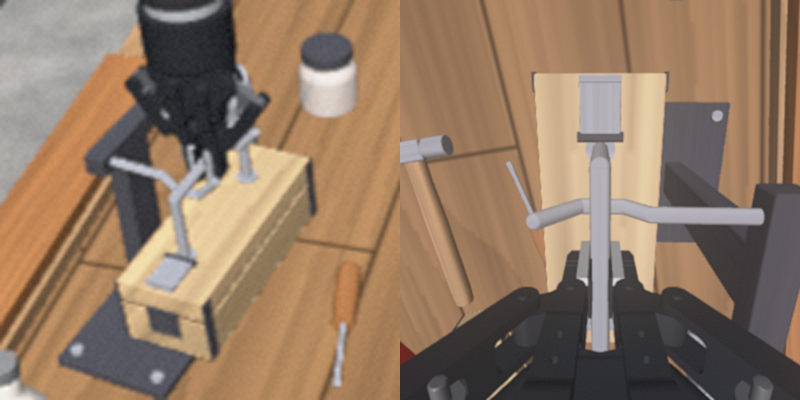

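>>> {"api": "jog_arm", "payload": {"plan": [{"tx": 0, "ty": 0.2, "tz": 0, "turn": 0}, {"tx": 0, "ty": 0.15, "tz": 0, "turn": 0}]}}

```text
time: 14.15
ee_pos: [0.6504, 0.0357, 0.2143]
eef_rot: [-1.538, 0.148, -0.109]
contact_force: [-2.8, -0.0, 6.2]
finger_gap: 0.0082
```

```bash
python3 - <<'E'
from h import *
d,t=delta(S+[0,0,-.019],HX)
E
```

```text
p [0.6504 0.0357 0.2143] tool cm [-0.18 -0.08 -0.4 ] turn 0.005 q [0.04 0.39 0.27 1.47 0.03 1.78] F [-2.8 -0.   6.2] gap 0.008184817075560753 t 14.15
downerr [ 0.027   0.9993 -0.0265]
```

>>> {"api": "jog_arm", "payload": {"plan": [{"tx": 0, "ty": 0, "tz": 0, "turn": 0}, {"tx": 0, "ty": 0, "tz": 0, "turn": 0}, {"tx": 0, "ty": 0, "tz": 0, "turn": 0}, {"tx": 0, "ty": 0, "tz": 0, "turn": 0}], "gripper": 140}}

```text
time: 14.65
ee_pos: [0.6513, 0.0359, 0.2158]
eef_rot: [-1.538, 0.145, -0.112]
contact_force: [0.2, -0.1, -0.4]
finger_gap: 0.0384
```

```bash
python3 - <<'E'
from h import *
d,t=delta(S+[0,0,-.019],HX)
c1=snap('side','s13.png');c2=snap('wrist','w13.png')
a=cv2.imread('pics/s13.png')[110:260,190:340]
b=cv2.imread('pics/w13.png')[:,120:520]
cv2.imwrite('pics/z13.png',np.hstack([cv2.resize(x,(400,400),interpolation=cv2.INTER_CUBIC) for x in(a,b)]))
E
```

```text
p [0.6513 0.0359 0.2158] tool cm [-0.26  0.07 -0.44] turn 0.006 q [0.04 0.39 0.27 1.47 0.03 1.78] F [ 0.2 -0.1 -0.4] gap 0.0384338283409994 t 14.65
downerr [ 0.0235  0.9993 -0.0275]
```

View pics/z13.png

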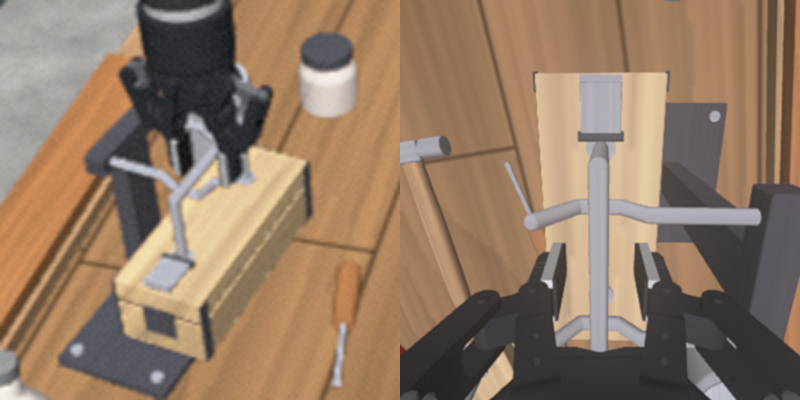

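Both prongs are under the bar, gripper is clear. Retreat straight up, gently.

>>> {"api": "jog_arm", "payload": {"plan": [{"tx": 0, "ty": -1, "tz": 0, "turn": 0}, {"tx": 0, "ty": -2, "tz": 0, "turn": 0}, {"tx": 0, "ty": -3, "tz": 0, "turn": 0}, {"tx": 0, "ty": -4, "tz": 0, "turn": 0}, {"tx": 0, "ty": -4, "tz": 0, "turn": 0}, {"tx": -3, "ty": -2, "tz": 0, "turn": 0}, {"tx": -5, "ty": 0, "tz": 0, "turn": 0}, {"tx": -5, "ty": 0, "tz": 0, "turn": 0}, {"tx": -5, "ty": 0, "tz": -4, "turn": 0}, {"tx": -3, "ty": 0, "tz": -5, "turn": 0}, {"tx": 0, "ty": 0, "tz": -5, "turn": 0}, {"tx": 0, "ty": 0, "tz": -5, "turn": 0}]}}

```text
time: 16.25
ee_pos: [0.412, -0.1217, 0.3864]
eef_rot: [-1.538, 0.132, -0.113]
contact_force: [0.8, 0.7, 0.2]
finger_gap: 0.0386
```

```bash
python3 - <<'E'
from h import *
d,t=delta(S,HX)
c1=snap('side','s14.png');c2=snap('top','t14.png')
E
```

```text
p [ 0.412  -0.1217  0.3864] tool cm [21.13 15.46 18.43] turn 0.013 q [-0.3   0.01  0.18  1.76  0.03  1.42] F [0.8 0.7 0.2] gap 0.038582027979187784 t 16.25
downerr [ 0.014   0.9995 -0.0278]
```

View pics/s14.png

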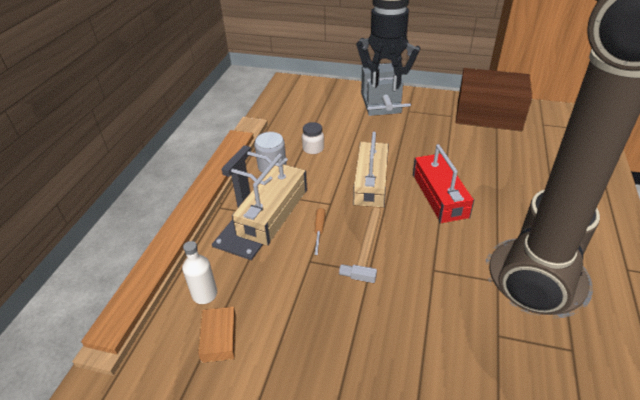

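View pics/t14.png

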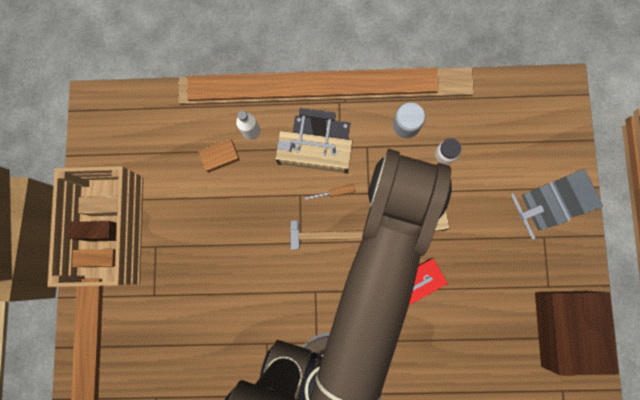

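>>> {"api": "jog_arm", "payload": {"plan": [{"tx": 0, "ty": 0, "tz": 0, "turn": 0}, {"tx": 0, "ty": 0, "tz": 0, "turn": 0}, {"tx": 0, "ty": 0, "tz": 0, "turn": 0}, {"tx": 0, "ty": 0, "tz": 0, "turn": 0}, {"tx": 0, "ty": 0, "tz": 0, "turn": 0}, {"tx": 0, "ty": 0, "tz": 0, "turn": 0}, {"tx": 0, "ty": 0, "tz": 0, "turn": 0}, {"tx": 0, "ty": 0, "tz": 0, "turn": 0}, {"tx": 0, "ty": 0, "tz": 0, "turn": 0}, {"tx": 0, "ty": 0, "tz": 0, "turn": 0}, {"tx": 0, "ty": 0, "tz": 0, "turn": 0}, {"tx": 0, "ty": 0, "tz": 0, "turn": 0}]}}

```text
time: 17.85
ee_pos: [0.4126, -0.1214, 0.387]
eef_rot: [-1.539, 0.133, -0.115]
contact_force: [-0.4, 0.2, 0.7]
finger_gap: 0.0384
```

```bash
python3 - <<'E'
from h import *
f=[snap('side','s15%d.png'%i)['frame'][130:250,220:320].astype(float) for i in range(6)]
print([np.abs(x-f[0]).mean().round(2) for x in f])
c=snap('top','t15.png'); 
a=cv2.imread('pics/s150.png')[140:250,220:330];b=cv2.imread('pics/t15.png')[95:185,270:360]
cv2.imwrite('pics/z15.png',np.hstack([cv2.resize(x,(400,400),interpolation=cv2.INTER_CUBIC) for x in(a,b)]))
print(proj(c,[S+.058*HY,S-.058*HY]),proj(c,[S]), telemetry.get_state()['contact_force'])
E
```

```text
[np.float64(0.0), np.float64(2.18), np.float64(2.19), np.float64(2.21), np.float64(2.18), np.float64(2.19)]
[[291.77642132 140.73093178]
 [333.69038874 146.4935212 ]] [[312.68853103 143.60605694]] [ 0.02179742  0.58422613 -1.04579351]
```

View pics/z15.png

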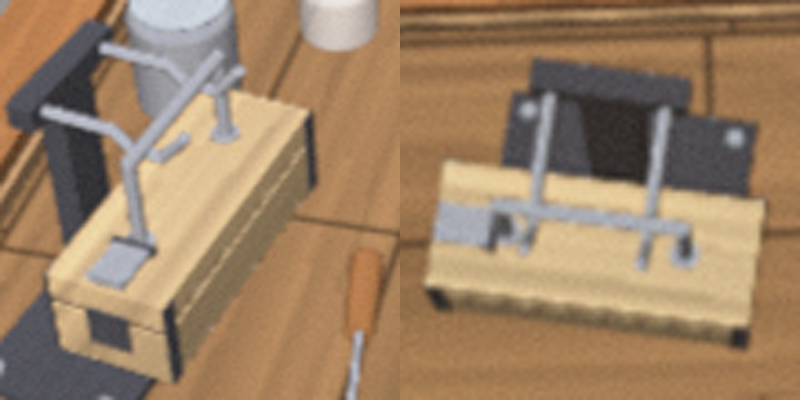

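```bash
python3 - <<'E'
from h import *
c=eyes.read_camera('top')
for t in (-.15,0,.15): # swing about bar
  d=-.065*(np.cos(t)*np.array([0,0,1])+np.sin(t)*HX)
  L=[S+d+sx*.042*(np.cos(t)*HX-np.sin(t)*np.array([0,0,1]))+sy*.105*HY for sx,sy in((1,1),(1,-1),(-1,-1),(-1,1))]
  print(t,((proj(c,L)-[270,95])*4.444+[400,0]).round().tolist())
E
```

```text
-0.15 [[445.0, 141.0], [767.0, 185.0], [749.0, 314.0], [427.0, 269.0]]
0 [[444.0, 157.0], [765.0, 201.0], [747.0, 328.0], [423.0, 283.0]]
0.15 [[443.0, 175.0], [763.0, 219.0], [745.0, 340.0], [420.0, 294.0]]
```

Lid corners match the level prediction (442,160 / 765,200 / 750,330 / 428,285). The case hangs level and still, so I'm handing in.

```bash
python3 -c "
from cell import ticket
print(ticket.close_job())"
```

```text
the job is handed in; nothing more can be done
None
```

The case whose catch stood up (the left one) now hangs by its handle on both prongs of the hook stand, with its catch shut. I handed the job in at about 18 s of the 51 s allowed; the system gives no verdict.

- **Catch:** The first press straight down jammed on the flap's edge at about 9 N. I guided the free end outward and down instead, until it stopped hard at about 75 mm with 31 N of press force. The pictures after the press show it flat, and the final side view still does.
- **Hanging:** I lifted the case by the middle of its bar, brought it in above the prong tips and lowered it onto the seat. I then opened the gripper and moved the arm clear.
- **Final checks:**
  - In the top view the bar ends are within about 1 pixel of where they should be.
  - The lid corners match a level case to within about 5 pixels in the enlarged view, roughly 1 pixel in the camera image.
  - Six side pictures in a row differ only by image noise, so the case is at rest.
  - The arm is well clear, and its force reading is near zero.
- **Other objects:** The bystanders and the other case look unmoved in the side view, judged by eye. In the final top view the arm hid most of the other case.
- **Disagreements:**
  - The first overhead estimate of the case was about 5 mm off from the wrist view. I used the wrist view.
  - The hook seat came out 3 to 5 mm different between measurements, which is within tolerance.
  - During the first move the last joint reached the end of its range. This left the tool tilted by about 0.03 rad, with no visible effect on the result.

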